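# Snap the rivet box lid shut all round

### The arm

A 6-joint arm with a two-finger parallel gripper is mounted at the origin on the work surface. World frame = base frame: x ahead of the robot, y to its left, z up, the work surface at z = 0. Lengths are in m, angles in rad, forces in N, time in s.
With the tool pointing down it reaches from about 0.3 to 0.875 m from the base axis. Payload 6.4 kg.
Tool frame: the origin (TCP) lies midway between the tips of the shut fingers; the grasp point (between the pads) lies 19 mm behind it; z points along the fingers, y is the direction in which the jaws open and shut (so a half turn about z gives the same grasp; the last joint's range is limited). The gripper opens to 85 mm and grips with 20 to 120 N. Pads are 22 mm wide; open, the fingers measure 114 mm over their backs; the gripper's body (76 mm by 85 mm) begins 54 mm behind the grasp point. The pads swing forward as they close: fully open they stand 13 mm farther back than shut.
Start: joints at [-1.359, 0.181, 1.607, -0, 1.354, -0.206], TCP at [0.233, -0.526, 0.231] pointing down, gripper open.
Joint ranges: [-2.99, 2.99], [-0.89, 2.07], [0.3, 2.58], [-1.14, 4.28], [0, 2.63], [-3.12, 3.12]. Speed limits (rad/s): [2.57, 2.57, 3.01, 3.14, 3.14, 3.14].

### API

Orientations are given as a unit quaternion [w, x, y, z].
In Python, from bench import get_obs, camera, hand_in gives the robot as it stands.
- The arm moves only by the tool drive_tool, never from a script. Its argument "deltas" is a list of rows, each a list of 2 entries, a list of its own where there are three numbers: the shift along the world's x, y, z in m, then the turn about the world's z in rad. A call has 1 to 10 rows; each row shifts and turns the pose as measured when the row begins; what a row does not reach is not made up. A row lasts 1/10 s, in which the tool goes at most 50 mm and 8.59 degrees, less where a joint would pass 70% of its speed; a pose out of reach is approached as far as the arm can. A call is refused whole if a number of a shift passes 0.05 or a number of a turn 0.15, either way. A call with a gripper value outside its range is refused whole. "gripper" is the opening, from 0 (shut) to 1 (fully open), set as the call begins (left out, the last holds). The fingers move at their own pace and stop on an object; the grip force is fixed at half the most. Time passes only in rows, so rows that do not move let the fingers close. It gives the time, the measured TCP pose, the force and the opening at its end, in the units of the state.
- get_obs(): the state, without advancing time (a new reading comes with each control period).
- camera(name): name is "scene" or "top"; returns a dict with "frame" (420x560x3 uint8, red, green, blue), "fx", "fy", "cx", "cy" (pixels), "eye" and "attitude" of the camera in the world. Camera axes: x right, y down, z forward; pixel columns grow to the right and rows downward; lengths in m; the calibration is good to about 2 mm. A picture is of the moment at which its call begins. There is no depth.
- hand_in(): hands the job in, once; it reports no verdict.
The state is a dict: "time_s": time; "q": joint angles; "dq": joint speeds; "joint_efforts": joint torques, N m; "eef_pos": TCP position; "eef_rot": TCP orientation; "wrist_force": force on the tool from outside, world axes, zero at the start; "torque": the same for the moment, N m; "opening": opening from 0.0 (shut) to 1.0 (fully open).
Only numpy, scipy, OpenCV 4.12 (cv2) and the standard library are available. Lean on these libraries where they do the work, as an engineer would, in place of code of your own. Each camera call takes 0.05 s, during which the arm holds its last target.

### The job

The lid of one of the two white hardware boxes is only laid on: its grey rim stands proud at all four corners. Press down the rim with the fingertips, corner by corner, until all four sections have clicked fully shut, then take the hand away. Do not lift, tip or shove the box, and leave the other things on the bench where they are.

Things in the scene. Friction and masses are not known exactly. Their poses are not given: they have to be found in the camera images.
- box: Loose white plastic box to close, 110 (own x) x 160 (own y) mm, 0.75 to 1.2 kg; origin centre of underside, z up. Grey lid: middle panel (64 x 114 mm, top 54 mm up) already seated; round it a flat rim 22 mm wide in four L-shaped corner sections 8 mm thick, tops 65 mm above the underside raised, 58 mm shut, the black seal below showing while raised. The shut twin is not it. Section names: near = box -x, left = box +y.
- near_left (a joint): How far the near left rim section is pressed down, m: 0 raised, 0.007 fully shut. It moves straight down: about 10 N starts it, the resistance then fades, at 3.7 mm it goes over centre and snaps down by itself and stays; let go earlier, it springs back up.
- near_left_pad (a point): Point on the top face of the near left section, moving with it, at -44 mm, +69 mm in the box's x, y, in the middle of the rim's width at the corner: a good place to press. A fingertip up to about 30 mm across fits; the section runs from here along both edges to the middle of the sides.
- far_left (a joint): How far the far left rim section is pressed down, m: 0 raised, 0.007 fully shut. It moves straight down: about 10 N starts it, the resistance then fades, at 3.7 mm it goes over centre and snaps down by itself and stays; let go earlier, it springs back up.
- far_left_pad (a point): Point on the top face of the far left section, moving with it, at +44 mm, +69 mm in the box's x, y, in the middle of the rim's width at the corner: a good place to press. A fingertip up to about 30 mm across fits; the section runs from here along both edges to the middle of the sides.
- far_right (a joint): How far the far right rim section is pressed down, m: 0 raised, 0.007 fully shut. It moves straight down: about 10 N starts it, the resistance then fades, at 3.7 mm it goes over centre and snaps down by itself and stays; let go earlier, it springs back up.
- far_right_pad (a point): Point on the top face of the far right section, moving with it, at +44 mm, -69 mm in the box's x, y, in the middle of the rim's width at the corner: a good place to press. A fingertip up to about 30 mm across fits; the section runs from here along both edges to the middle of the sides.
- near_right (a joint): How far the near right rim section is pressed down, m: 0 raised, 0.007 fully shut. It moves straight down: about 10 N starts it, the resistance then fades, at 3.7 mm it goes over centre and snaps down by itself and stays; let go earlier, it springs back up.
- near_right_pad (a point): Point on the top face of the near right section, moving with it, at -44 mm, -69 mm in the box's x, y, in the middle of the rim's width at the corner: a good place to press. A fingertip up to about 30 mm across fits; the section runs from here along both edges to the middle of the sides.
- shut_box: Bystander: same make of box, lid already shut all round, 110 x 160 x 58 mm. Origin under its centre.
- jar: Bystander: glass jar with steel cap, 50 mm diameter, 75 mm high. Origin under its centre.
- burnisher: Bystander: turned wooden edge burnisher standing upright, 34 mm diameter, 85 mm high. Origin under its centre.
- awl: Bystander: awl with wooden handle lying on the table, about 125 mm long, 20 mm high. Origin on the table under its middle, tip to its +x.
- phone: Bystander: black phone lying flat, 72 x 150 x 9 mm. Origin under its centre.
- hammer: Bystander: hammer lying on the table, about 220 mm long. Origin under its middle.
- glue_tin: Bystander: tin, 72 mm diameter, 100 mm high. Origin under its centre.
Mind the look-alikes: they are no part of the job. What is shaped like the box but blue or yellow is not meant.

How it is judged:
At the end, for the whole second after the job is handed in: All four rim sections are snapped down (each at least 5.8 of its 7 mm), and the box stands at rest flat on the table within 40 mm of where it started; every bystander is within 25 mm of where it was (value of joint each of near_left, far_left, far_right, near_right above 0.0058 m and angle between box's own z axis and vertical below 0.05 rad and linear speed of box below 0.02 m/s and height (world z) of box below 0.006 m and distance of box from where it was at the start of the episode below 0.04 m and distance of each of shut_box, jar, burnisher, awl, phone, hammer, glue_tin from where it was at the start of the episode below 0.025 m); the robot touches nothing.
It fails at once if the box is lifted (its underside's centre more than 10 mm above the table) (height (world z) of box above 0.01 m).
It fails at once if the box is tipped more than 0.15 rad (angle between box's own z axis and vertical above 0.15 rad).
It fails at once if the box is shoved more than 40 mm (distance of box from where it was at the start of the episode above 0.04 m).
It fails at once if a bystander is moved more than 25 mm (distance of any of shut_box, jar, burnisher, awl, phone, hammer, glue_tin from where it was at the start of the episode above 0.025 m).
It also fails if it takes over 45 s, if anything falls off the work surface, if the arm or the gripper's body presses on something with over 40 N, if the wrist force passes 120 N, or if a joint passes its speed limit or range.

## Working session

There is one attempt and no reset: what is moved stays moved. The work goes in short steps, Python scripts to look and compute and a tool call to move; the robot and the scene stay as the last step left them, time stands still between calls to the robot, and variables do not carry over. Pictures are saved under pics/ and viewed, and the job is handed in when it is done.

Besides the shell and the picture viewer there is one more tool, called after "Request:" by a JSON object that holds its "name" and its "arguments", one argument or row to a line. drive_tool: Moves the arm, as the interface text tells. Its arguments: {"type":"object","properties":{"deltas":{"type":"array","items":{"type":"array"}},"gripper":{"type":"number"}},"required":["deltas"]}

```bash
mkdir -p pics
python3 - <<'E'
from bench import *
import cv2
for n in ("scene","top"):
    c=camera(n); cv2.imwrite(f"pics/{n}0.png",cv2.resize(c["frame"][:,:,::-1],(800,600),interpolation=cv2.INTER_CUBIC))
    cv2.imwrite(f"pics/{n}0_raw.png",c["frame"][:,:,::-1])
    print({k:v for k,v in c.items() if k!="frame"})
print(get_obs())
E
```

```text
{'fx': 528.6837789690564, 'fy': 528.6837789690564, 'cx': 286.41098044143604, 'cy': 210.5402459924877, 'eye': array([1.13588589, 0.16687831, 1.23286855]), 'attitude': array([-0.15277446,  0.57380822,  0.77785532, -0.2057795 ])}
{'fx': 439.01130905188745, 'fy': 439.01130905188745, 'cx': 279.75734320600935, 'cy': 207.06152200061598, 'eye': array([ 0.37505623, -0.046202  ,  1.1276336 ]), 'attitude': array([-0.05122193,  0.70931934, -0.70200798,  0.03777803])}
{'time_s': 0.1, 'q': array([-1.35931011e+00,  1.81496365e-01,  1.60787528e+00, -9.10594386e-06,
        1.35382142e+00, -2.06295425e-01]), 'dq': array([ 1.73846620e-05,  5.04864199e-04, -2.81484154e-03,  3.64884034e-04,
       -3.14622728e-04,  1.19222790e-03]), 'joint_efforts': array([ 3.52766856e-04, -4.45874763e+01, -3.52238131e+01, -3.67036691e-04,
        4.14589798e-03, -2.04556994e-05]), 'eef_pos': array([ 0.23320778, -0.52504905,  0.23047341]), 'eef_rot': array([-8.00192777e-04,  9.78261015e-01,  2.07375858e-01, -6.52227178e-06]), 'wrist_force': array([-0.00374471, -0.31886574,  0.84038249]), 'torque': array([ 0.00366919, -0.05426088,  0.01348985]), 'opening': 1.001535777877151}
```

View pics/scene0.png

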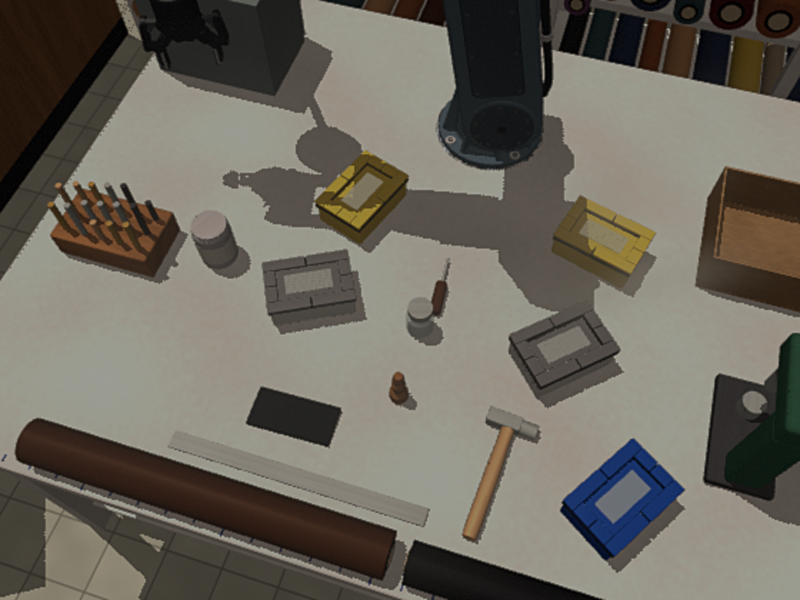

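View pics/top0.png

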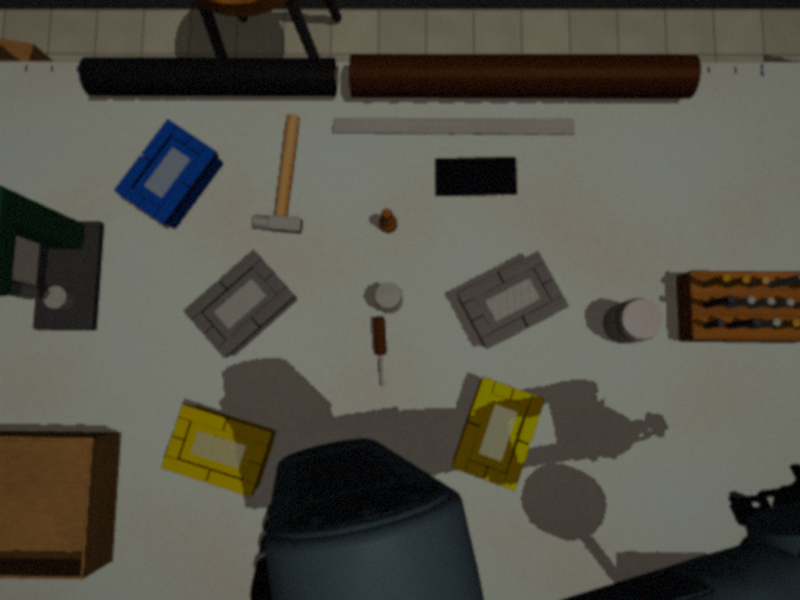

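The two candidates are at scene (310,285) / top (507,300) and scene (565,348) / top (240,303). I'll enlarge both to see which one has the raised rim.

Run:
```python
import cv2,numpy as np
s=cv2.imread("pics/scene0_raw.png");t=cv2.imread("pics/top0_raw.png")
def crop(im,cx,cy,k=5,w=80,h=60):
    cx=int(cx*.7);cy=int(cy*.7)
    x,y=cx-w//2,cy-h//2; print(x,y)
    c=cv2.resize(im[y:y+h,x:x+w],None,fx=k,fy=k,interpolation=cv2.INTER_CUBIC)
    return cv2.convertScaleAbs(c,alpha=1.6)
a=np.vstack([np.hstack([crop(s,310,287),crop(s,565,350)]),np.hstack([crop(t,507,300),crop(t,240,303)])])
cv2.imwrite("pics/crops0.png",a)
```

```text
177 170
355 214
314 180
128 182
```

View pics/crops0.png

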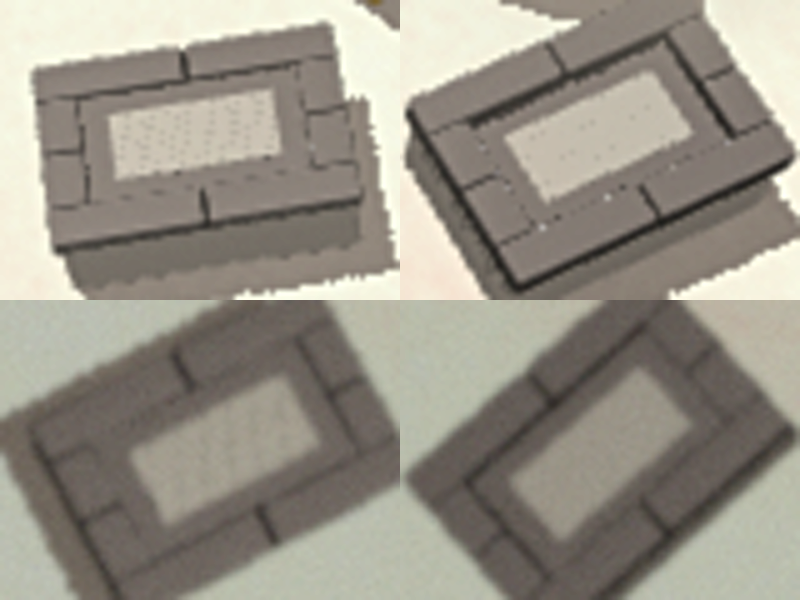

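The box on the right (scene 565,350, top 240,303) shows the thick black seal all round, so it is the one to close. Next I'll crop it larger to measure its corners.

Run:
```python
import cv2,numpy as np
s=cv2.imread("pics/scene0_raw.png");t=cv2.imread("pics/top0_raw.png")
def crop(im,x,y,k=8,w=100,h=75):
    c=cv2.resize(im[y:y+h,x:x+w],None,fx=k,fy=k,interpolation=cv2.INTER_CUBIC)
    return cv2.convertScaleAbs(c,alpha=1.8)
cv2.imwrite("pics/cs.png",crop(s,345,208)); cv2.imwrite("pics/ct.png",crop(t,118,174,k=8,w=100,h=75))
```

```text
(no output)
```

View pics/cs.png

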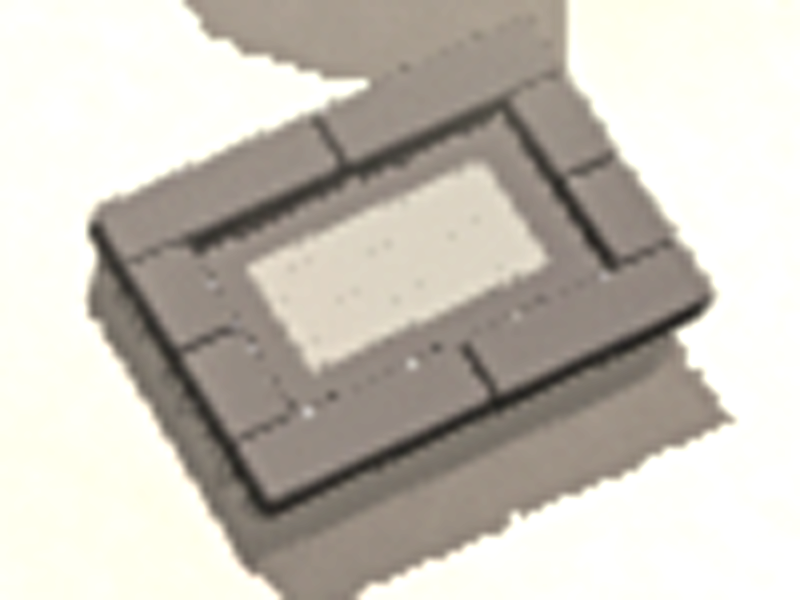

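View pics/ct.png

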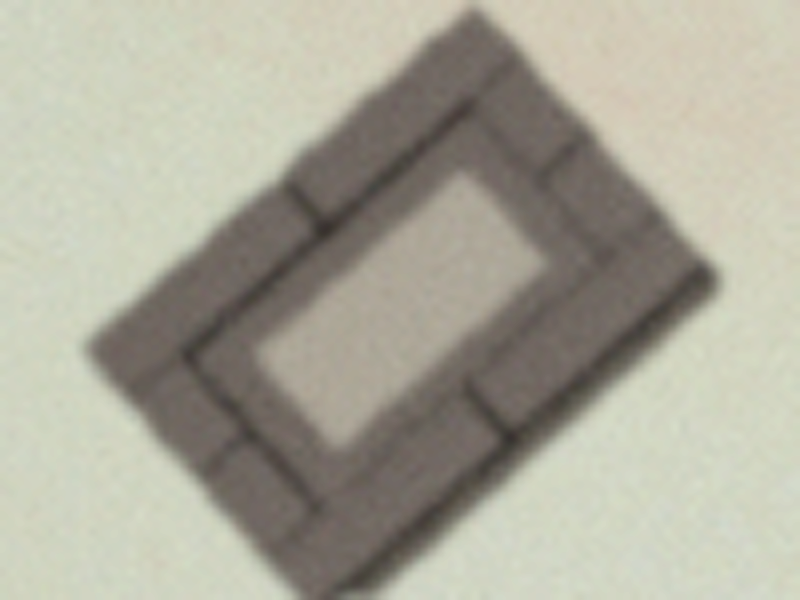

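```bash
cat > fit.py <<'E'
import numpy as np
from scipy.spatial.transform import Rotation as R
from scipy.optimize import least_squares
C={'scene':(528.68,286.41,210.54,[1.13588589,0.16687831,1.23286855],[-0.15277446,0.57380822,0.77785532,-0.2057795]),
'top':(439.01,279.757,207.06,[0.37505623,-0.046202,1.1276336],[-0.05122193,0.70931934,-0.70200798,0.03777803])}
def proj(n,P):
    f,cx,cy,e,q=C[n]; p=R.from_quat(np.roll(q,-1)).inv().apply(np.atleast_2d(P)-e)
    return p[:,:2]/p[:,2:]*f+[cx,cy]
def ray(n,uv,z):
    f,cx,cy,e,q=C[n]; uv=np.atleast_2d(uv); d=np.c_[(uv-[cx,cy])/f,np.ones(len(uv))]
    d=R.from_quat(np.roll(q,-1)).apply(d); e=np.array(e); return e+d*((z-e[2])/d[:,2])[:,None]
def pts(v,x,y,z):
    c,s=np.cos(v[2]),np.sin(v[2]); return np.array([v[0]+c*x-s*y,v[1]+s*x+c*y,z])
E
python3 - <<'E'
from fit import *
S=np.array([[97,220],[268,500],[712,290],[548,18]])/8+[345,208]-.44
T=np.array([[88,348],[475,8],[715,270],[310,598]])/8+[118,174]-.44
a=ray('scene',S,.065);b=ray('top',T,.065)
print(a.round(4));print(b.round(4))
for p in(a,b):print([np.linalg.norm(p[i]-p[(i+1)%4]).round(4) for i in range(4)],p.mean(0))
E
```

```text
[[0.5142 0.1592 0.065 ]
 [0.5906 0.2298 0.065 ]
 [0.4819 0.3452 0.065 ]
 [0.4014 0.2796 0.065 ]]
[[0.4814 0.3448 0.065 ]
 [0.5882 0.2302 0.065 ]
 [0.5073 0.1531 0.065 ]
 [0.406  0.2729 0.065 ]]
[np.float64(0.104), np.float64(0.1586), np.float64(0.1038), np.float64(0.165)] [0.49701728 0.25343383 0.065     ]
[np.float64(0.1567), np.float64(0.1118), np.float64(0.1569), np.float64(0.1042)] [0.49572419 0.25026095 0.065     ]
```

Run:
```python
from fit import *
S=np.array([[97,220],[268,500],[712,290],[548,18]])/8+[345,208]-.44
T=np.array([[88,348],[475,8],[715,270],[310,598]])/8+[118,174]-.44
# order: far-right(+x,-y)... yaw~.73
cs=[(55,-80),(55,80),(-55,80),(-55,-80)]
def near(P,v):
    pr=[pts(v,x/1e3,y/1e3,.065) for x,y in cs]
    return np.array(pr)
v0=[.496,.252,.728]
W=near(None,v0)
def assoc(n,uv):
    w=ray(n,uv,.065); return [int(np.argmin(np.linalg.norm(W-p,axis=1))) for p in w]
iS,iT=assoc('scene',S),assoc('top',T);print(iS,iT)
f=lambda v:np.r_[(proj('scene',near(0,v))[iS]-S).ravel(),(proj('top',near(0,v))[iT]-T).ravel()]
r=least_squares(f,v0,loss='soft_l1');print(r.x,np.degrees(r.x[2]),f(r.x).round(1))
for n,x,y in[('NL',-44,69),('FL',44,69),('FR',44,-69),('NR',-44,-69)]:print(n,pts(r.x,x/1e3,y/1e3,.065).round(4))
```

```text
[3, 0, 1, 2] [1, 0, 3, 2]
[0.49585262 0.25138267 0.74111458] 42.46273783095607 [-1.1 -2.1 -0.1 -0.1  0.9  0.4 -2.5 -0.7 -1.1 -0.4  0.3 -0.9 -0.9 -0.8
 -0.2  2. ]
NL [0.4168 0.2726 0.065 ]
FL [0.4817 0.332  0.065 ]
FR [0.5749 0.2302 0.065 ]
NR [0.51   0.1708 0.065 ]
```

Request:
{"name": "drive_tool", "arguments": {
  "deltas": [
    [[0.02,0.05,0],0.15],
    [[0.02,0.05,0],0.15],
    [[0.02,0.05,0],0],
    [[0.02,0.05,0],0],
    [[0.02,0.05,0],0],
    [[0.02,0.05,0],0],
    [[0.02,0.05,0],0],
    [[0.02,0.05,0],0],
    [[0.02,0.05,0],0],
    [[0,0.05,0],0]
  ],
  "gripper": 0
}}

```text
time_s: 1.1
eef_pos: [0.397, -0.0542, 0.2268]
eef_rot: [-0.002, 0.936, 0.351, 0.001]
wrist_force: [0.7, 0.5, 0.5]
opening: -0.003
```

Request:
{"name": "drive_tool", "arguments": {
  "deltas": [
    [[0.0225,0.045,-0.01],0.02],
    [[0.0225,0.045,-0.02],0],
    [[0.0225,0.045,-0.02],0],
    [[0.0225,0.045,-0.02],0],
    [[0.0225,0.045,-0.02],0],
    [[0,0,0],0]
  ]
}}

```text
time_s: 1.7
eef_pos: [0.4992, 0.1623, 0.1423]
eef_rot: [-0.001, 0.931, 0.364, 0.002]
wrist_force: [-0.8, -0.4, -0.5]
opening: -0.003
```

Request:
{"name": "drive_tool", "arguments": {
  "deltas": [
    [[0.011,0.0085,-0.03],0],
    [[0,0,-0.02],0],
    [[0,0,-0.01],0],
    [[0,0,0],0]
  ]
}}

```text
time_s: 2.1
eef_pos: [0.5094, 0.1722, 0.0792]
eef_rot: [-0.001, 0.931, 0.366, 0.0]
wrist_force: [-0.0, 1.2, 0.1]
opening: -0.005
```

```bash
cat > look.py <<'E'
import sys,cv2,numpy as np
from bench import *
n=sys.argv[1]
o=[]
for c,x,y in(("scene",345,200),("top",110,172)):
    f=camera(c)["frame"][:,:,::-1]
    o.append(cv2.convertScaleAbs(cv2.resize(f[y:y+100,x:x+100],None,fx=4,fy=4,interpolation=cv2.INTER_CUBIC),alpha=1.8))
cv2.imwrite(f"pics/{n}.png",np.hstack(o)); s=get_obs(); print(s["time_s"],s["eef_pos"],s["wrist_force"])
E
python3 look.py a1
```

```text
2.2 [0.5107645  0.17223965 0.08099227] [0.01187689 0.0341581  0.33400399]
```

View pics/a1.png

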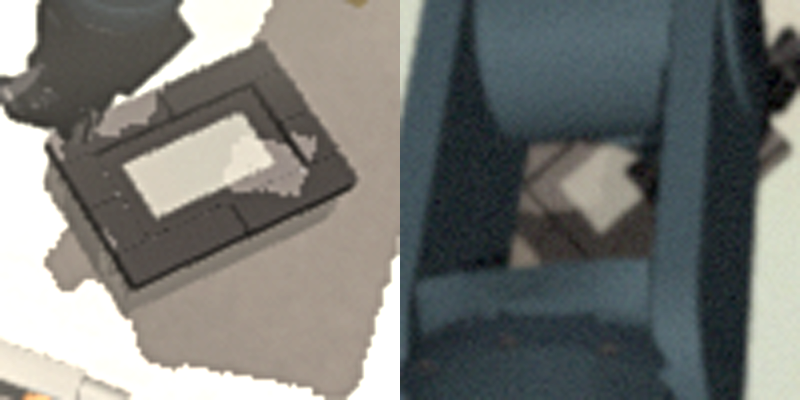

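The shut fingertips sit over the near-right corner, at scene crop (70,140). I'll press in small steps.

Request:
{"name": "drive_tool", "arguments": {
  "deltas": [
    [[0,-0.001,-0.01],0],
    [[0,0,-0.005],0],
    [[0,0,-0.004],0],
    [[0,0,-0.004],0]
  ]
}}

```text
time_s: 2.6
eef_pos: [0.5137, 0.1705, 0.0608]
eef_rot: [0.0, 0.931, 0.365, 0.005]
wrist_force: [-0.2, -0.1, 0.2]
opening: -0.003
```

Request:
{"name": "drive_tool", "arguments": {
  "deltas": [
    [[-0.001,0,-0.003],0],
    [[0,0,-0.002],0]
  ]
}}

```text
time_s: 2.8
eef_pos: [0.5133, 0.1704, 0.0577]
eef_rot: [0.0, 0.931, 0.365, 0.006]
wrist_force: [-14.7, -2.3, 34.7]
opening: -0.0
```

Firm contact at z = 0.0577 (34.7 N) matches the shut height. I'll lift and move to the far-right corner.

Request:
{"name": "drive_tool", "arguments": {
  "deltas": [
    [[0,0,0.02],0],
    [[0,0,0.02],0],
    [[0.02,0.02,0],0],
    [[0.025,0.025,0],0],
    [[0.018,0.015,0],0],
    [[0,0,0],0]
  ]
}}

```text
time_s: 3.4
eef_pos: [0.5783, 0.2321, 0.1]
eef_rot: [0.001, 0.931, 0.365, 0.007]
wrist_force: [0.6, -0.4, 0.2]
opening: -0.0
```

```bash
python3 look.py a2
```

```text
3.5 [0.57597991 0.23071497 0.09921403] [-0.09316206  0.22630842 -0.58358122]
```

View pics/a2.png

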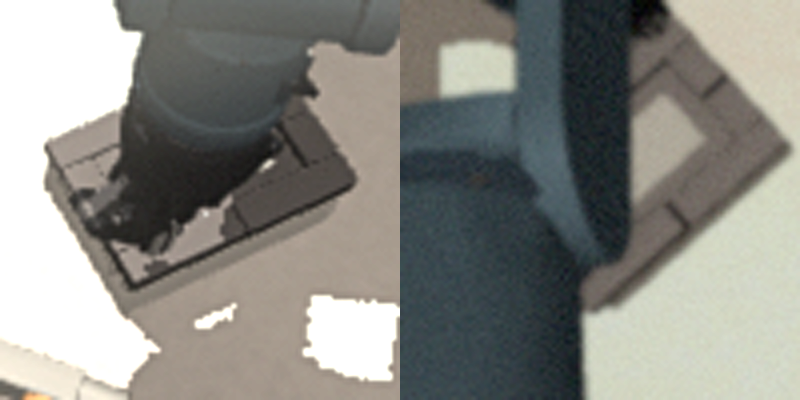

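The near-right section looks down: the black line on the left edge is thinner towards crop (48,160). Next is the far-right press.

Request:
{"name": "drive_tool", "arguments": {
  "deltas": [
    [[-0.001,0,-0.02],0],
    [[0,0,-0.01],0],
    [[0,0,-0.004],0],
    [[0,0,-0.004],0],
    [[0,0,-0.003],0]
  ]
}}

```text
time_s: 4.0
eef_pos: [0.5732, 0.2288, 0.0577]
eef_rot: [0.001, 0.931, 0.364, 0.005]
wrist_force: [-4.2, -0.7, 22.4]
opening: 0.0
```

Shut height reached (0.0577, 22 N). Far-left is next, at (0.482, 0.332).

Request:
{"name": "drive_tool", "arguments": {
  "deltas": [
    [[0,0,0.02],0],
    [[0,0,0.02],0],
    [[-0.03,0.034,0],0],
    [[-0.03,0.034,0],0],
    [[-0.03,0.034,0],0],
    [[0,0,0],0]
  ]
}}

```text
time_s: 4.6
eef_pos: [0.4819, 0.331, 0.1003]
eef_rot: [0.001, 0.932, 0.361, 0.006]
wrist_force: [1.1, -0.4, -1.0]
opening: -0.004
```

Request:
{"name": "drive_tool", "arguments": {
  "deltas": [
    [[0,0.001,-0.02],0],
    [[0,0,-0.01],0],
    [[0,0,-0.005],0],
    [[0,0,-0.004],0],
    [[0,0,-0.003],0]
  ]
}}

```text
time_s: 5.1
eef_pos: [0.4838, 0.3322, 0.0594]
eef_rot: [0.001, 0.932, 0.362, 0.008]
wrist_force: [-0.0, 0.1, -0.1]
opening: -0.001
```

Request:
{"name": "drive_tool", "arguments": {
  "deltas": [
    [[-0.001,0,-0.003],0],
    [[0,0,-0.001],0]
  ]
}}

```text
time_s: 5.3
eef_pos: [0.4841, 0.3321, 0.058]
eef_rot: [0.001, 0.932, 0.361, 0.008]
wrist_force: [-7.9, 0.2, 10.6]
opening: 0.002
```

Contact at 0.058, so this section is shut too. Near-left is last, at (0.417, 0.273).

Request:
{"name": "drive_tool", "arguments": {
  "deltas": [
    [[0,0,0.02],0],
    [[0,0,0.02],0],
    [[-0.033,-0.03,0],0],
    [[-0.033,-0.03,0],0],
    [[0,0,0],0]
  ]
}}

```text
time_s: 5.8
eef_pos: [0.418, 0.2688, 0.0994]
eef_rot: [0.002, 0.933, 0.361, 0.009]
wrist_force: [-0.7, 0.5, -0.2]
opening: 0.003
```

Request:
{"name": "drive_tool", "arguments": {
  "deltas": [
    [[-0.001,0.002,-0.02],0],
    [[0,0,-0.01],0],
    [[0,0,-0.005],0],
    [[0,0,-0.004],0],
    [[0,0,-0.003],0]
  ]
}}

```text
time_s: 6.3
eef_pos: [0.4205, 0.2704, 0.0586]
eef_rot: [0.002, 0.933, 0.36, 0.013]
wrist_force: [-0.2, 0.3, -0.4]
opening: 0.003
```

Request:
{"name": "drive_tool", "arguments": {
  "deltas": [
    [[-0.001,0,-0.003],0],
    [[0,0,-0.002],0]
  ]
}}

```text
time_s: 6.5
eef_pos: [0.4207, 0.2705, 0.0577]
eef_rot: [0.003, 0.933, 0.36, 0.012]
wrist_force: [-15.0, -5.9, 30.6]
opening: -0.002
```

Request:
{"name": "drive_tool", "arguments": {
  "deltas": [
    [[0,0,0.03],0],
    [[0,0,0.05],0],
    [[0,0,0.05],0],
    [[0,0,0.03],0],
    [[0,-0.05,0],0],
    [[0,-0.05,0],0],
    [[0,-0.05,0],0],
    [[0,-0.05,0],0],
    [[0,-0.05,0],0],
    [[0,-0.05,0],0]
  ]
}}

```text
time_s: 7.5
eef_pos: [0.4224, -0.0288, 0.23]
eef_rot: [0.006, 0.93, 0.368, 0.019]
wrist_force: [0.4, -0.4, -0.3]
opening: -0.001
```

Request:
{"name": "drive_tool", "arguments": {
  "deltas": [
    [[0,-0.05,0],0],
    [[0,-0.05,0],0],
    [[0,-0.05,0],0],
    [[0,-0.05,0],0],
    [[0,-0.05,0],0],
    [[0,0,0],0]
  ]
}}

```text
time_s: 8.1
eef_pos: [0.4218, -0.285, 0.2327]
eef_rot: [0.011, 0.931, 0.365, 0.021]
wrist_force: [0.2, 0.5, -1.3]
opening: 0.002
```

```bash
python3 look.py a3
python3 - <<'E'
from bench import *
import cv2
cv2.imwrite("pics/s9.png",camera("scene")["frame"][:,:,::-1]);cv2.imwrite("pics/t9.png",camera("top")["frame"][:,:,::-1])
E
```

```text
8.2 [ 0.42189236 -0.28030219  0.23217048] [-0.27556829  0.01951746  0.44924281]
```

View pics/a3.png

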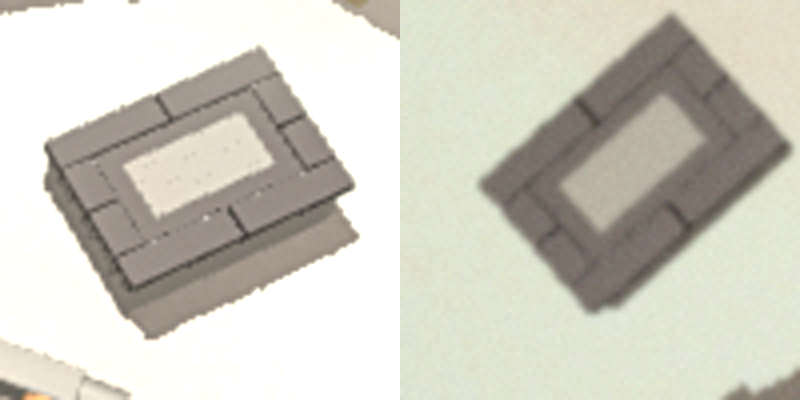

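View pics/s9.png

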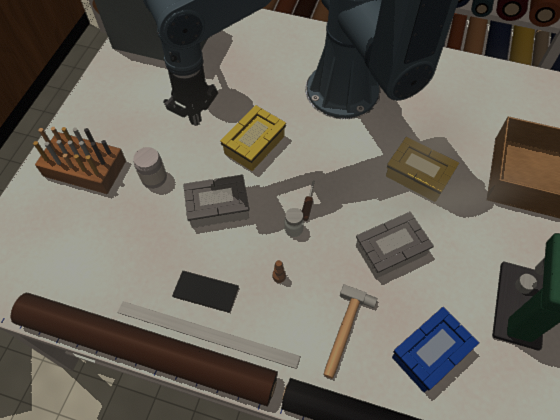

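The seal line is now thin and even. One closer comparison before I hand in.

Run:
```python
import cv2
s=cv2.imread("pics/s9.png")
cv2.imwrite("pics/cs9.png",cv2.convertScaleAbs(cv2.resize(s[208:283,345:445],None,fx=8,fy=8,interpolation=cv2.INTER_CUBIC),alpha=1.8))
```

```text
(no output)
```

View pics/cs9.png

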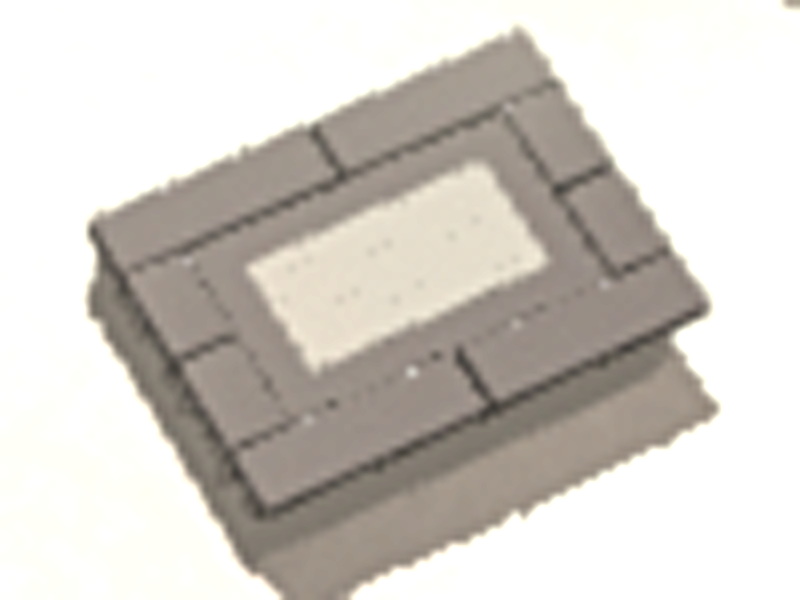

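All four sections are flush: the thin line round the rim matches the shut twin, and the inner shadow at the top edge has gone. The panel is at the same pixels as before, so the box has not moved.

```bash
python3 -c "
from bench import *
print(hand_in())"
```

```text
the job is handed in; nothing more can be done
None
```

I closed the loose box, the one at about (0.496, 0.251) m, by pressing each corner with the shut fingertips. I then took the hand away and handed in at about 8 s; no verdict is reported.

- **Rim heights:** each section stopped firmly at TCP z of about 0.058 m, the shut height, with 11–35 N on the wrist. The far-left press was the lightest, at 10.6 N.
- **Last picture:** the thick black seal is gone on all four sections, leaving only a thin line like the shut twin's. The lid's middle panel is at the same pixels as before, so the box did not visibly move.
- **Bystanders:** they look to be where they were, judged by eye in the last scene picture and not measured. The wrist force reading was near zero with the hand clear.
- **Small deviations:** the fingertips drifted up to about 4 mm sideways during pressing, with side forces up to about 15 N, and nothing was seen to shift. The corner fit had residuals of up to 2.5 pixels, and the two cameras agreed on the box centre to about 3 mm.

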